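Load a dental model into the light-curing box

ROBOT

A 6-joint arm with a two-finger parallel gripper is mounted at the origin on the work surface. World frame = base frame: x ahead of the robot, y to its left, z up, the work surface at z = 0. Lengths are in m, angles in rad, forces in N, time in s.
With the tool pointing down it reaches from about 0.275 to 0.85 m from the base axis. Payload 5.2 kg.
Tool frame: the origin (TCP) lies at the very end of the fingers, on their centre line; the grasp point (between the pads) lies hold_point_z behind it (hold_point_z is the distance from the TCP to the grasp point, in m); x points along the fingers, y is the direction in which the jaws open and shut, and the axes are right-handed (so a half turn about x gives the same grasp; the last joint's range is limited). The gripper opens to 85 mm and grips with 20 to 120 N. Pads are 22 mm wide; open, the fingers measure 114 mm over their backs; the gripper's body (76 mm by 85 mm) begins 54 mm behind the grasp point. The pads swing forward as they close: fully open they stand 13 mm farther back than shut.
Start: joints at [1.048, 0.259, 1.535, -0, 1.348, -0.203], TCP at [0.173, 0.522, 0.193] pointing down, gripper open.
Joint ranges: [-3.14, 3.14], [-0.91, 2.08], [0.19, 2.58], [-1.22, 4.36], [0.22, 2.71], [-3.12, 3.12]. Speed limits (rad/s): [2.57, 2.57, 3.14, 3.14, 3.14, 3.14].

INTERFACE

Orientations are given as a unit quaternion [x, y, z, w].
In Python, from workcell import state, read_camera, camera_params, hand_in, boxes_of, trace, hold_point_z gives the robot as it stands. The module is installed in compiled form; this text tells all that it offers.
- The arm moves only by the tool servo_tool, never from a script. Its argument "plan" is a list of rows, each an object with "slide": the shift along the tool's x, y, z in units of 25 mm (1.0 is 25 mm), a list of three; "rotation": the turn, a rotation vector about the tool's x, y, z in units of 6 degrees (1.0 is 6 degrees), a list of three. In form: [{"slide": [tx, ty, tz], "rotation": [wx, wy, wz]}, ...]. A call has 1 to 10 rows; each row is the pose to reach, as a shift and turn from the pose commanded when the call began, along the tool's axes at that moment; what a row does not reach only later rows make up. A row lasts 1/12 s, in which the tool goes at most 41.7 mm and 7.16 degrees, less where a joint would pass 70% of its speed; a pose out of reach is approached as far as the arm can. A call with a gripper value outside its range is refused whole. "fingers" is the closure in counts, from 0 (fully open) to 255 (shut), set as the call begins (left out, the last holds). The fingers move at their own pace and stop on an object; "force" is the grip in N (left out, the last holds). Time passes only in rows, so rows that repeat a pose let the fingers close. It gives the time, the measured TCP pose, the force and the opening at its end, in the units of the state.
- state(): the state, without advancing time (a new reading comes with each control period).
- read_camera(name): name is "scene" or "side" or "wrist"; returns the picture (384x512x3 uint8, red, green, blue); there is no depth.
- camera_params(name): a dict with "fx", "fy", "cx", "cy" (pixels), "world_from_camera" (4x4, takes a point from camera to world coordinates). Camera axes: x right, y down, z forward; pixel columns grow to the right and rows downward; lengths in m; the calibration is good to about 2 mm. The wrist camera is an equidistant fisheye: a pixel r from the principal point sees the ray r / f radians off the axis. A picture is of the moment at which its call begins: read the wrist's pose just before it. camera_params takes no time and is no camera call; for the wrist camera it gives the pose at the moment of the call.
- hand_in(): hands the job in, once; it reports no verdict.
Trained networks look in the newest picture that a camera, given by its name, has taken for a name from the list of things; names that differ only in an ending like _2 or _b are one class to them, and where a whole thing is asked for, a point or a joint stands for the part that bears it (a point fixed in the world has none). Each returns a list of dicts, best first, with "p" (0 to 1); they miss things now and then, are a little off and sometimes report something else, mostly with a low value. They report only what shows in the picture. A call takes as long as a camera call.
- boxes_of(camera, query): "extent" ([left, top, right, bottom] in pixels, round what is visible of it).
- trace(camera, query): "pixels" (384x512 bool, what is visible of it) and "extent" ([left, top, right, bottom] in pixels, round what is visible of it).
The state is a dict: "clock": time; "qpos": joint angles; "qvel": joint speeds; "joint_torque": joint torques, N m; "tool_pos": TCP position; "tcp_rot": TCP orientation; "force": force on the tool from outside, world axes, zero at the start; "wrist_torque": the same for the moment, N m; "gripper_width": opening from 0.0 (shut) to 1.0 (fully open).
Only numpy, scipy, OpenCV 4.12 (cv2) and the standard library are available. Lean on these libraries where they do the work, as an engineer would, in place of code of your own. Each camera call takes 0.05 s, during which the arm holds its last target. There are 200 camera calls.

TASK

Load the dental model into the light-curing box: press the orange thumb bar down with one fingertip to hold the spring-closed amber flap open and, with the other fingertip behind the blue push plate, push the tray along its track under the open flap until it is fully home against the lamp housing. Then let the bar go so that the flap shuts behind the model, and move clear. Only push the tray, never pick it up or lift it, and leave the other things on the bench alone.

Things in the scene. Friction and masses are not known exactly. Their poses are not given: they have to be found in the camera images.
- unit: White light-curing box with an aluminium track in front, fixed. Origin on the bench under the middle of the chamber's mouth; +x the way in along the track, +y to the thumb-bar side, z up. Track floor z = 6 mm, x = -220 to 75; side rails up to z = 14, inner faces y = -31 and +31. Chamber x = 0 to 75; lamp housing beyond it 80 long, 90 wide, 95 high.
- stop (a point): Face of the lamp housing that the tray's nose comes to rest against: unit x = 75, y = 0, z = 25 mm.
- hinge (a point): Front end of the flap's hinge, a steel shaft of 8 mm diameter along unit x from -210 to 76 mm, at y = 38, z = 46. Its bearing post (10 mm wide, top z = 46) stands at x = -214.
- flap (a joint): Amber clear flap over the chamber, rad: 0 shut, grows as it opens, stop at 1.1. Spring and weight shut it; opening takes about 4 to 8 N on the bar. Its front skirt (unit x = 0 to 4, y = -40 to 12, down to z = 18) blocks the model unless the flap is open 0.75 or more. Open, it stands up to 125 mm high, over x = 0 to 76 only. With the tray home it shuts fully behind the model.
- bar_front (a point): Top face of the orange thumb bar on its centre line, 10 mm from its front end (unit x = -205 mm). The bar is 170 long (x = -215 to -45), 36 wide, 4 thick and turns with the flap; centre line 32 mm from the hinge. A finger can slide along it.
- bar_mid (a point): Middle of the bar's top face (unit x = -130 mm). Shut, the bar slopes up and outwards by 25 degrees, centre y = 67, z = 60 to 62. Pressed to 0.87 rad it slopes down by 25 degrees, centre y = 67, z = 33 to 35; at the stop z is about 28.
- bar_rear (a point): Top face of the bar on its centre line, 10 mm from its rear end (unit x = -55 mm).
- push_face (a point): Middle of the rear face of the blue push plate that stands at the tray's rear end (tray x = -70, y = 0, 30 mm above the underside). Plate 56 wide, 5 thick, from 5 to 54 mm above the underside.
- carrier: Loose aluminium tray, 140 (x) x 58 x 5 mm, 0.25 kg, in the track, parallel to unit. Origin: centre of its underside, +x the way in. Fixed on it a jaw model (stone, pink gum, ivory teeth), x = 5 to the nose at 70, 54 wide, top 33 mm above the underside. Fully home its origin is at unit x = +5 mm; it starts with its nose 10 to 35 mm outside the mouth.
- model2: Another jaw model, 65 x 54 x 28 mm, beside the track. Leave alone. Origin: centre of its underside.
- tube: Blue-green bottle, 30 mm diameter, 110 mm high, beside the track. Leave alone. Origin: centre of its underside.
- puck: White round disc, 56 mm diameter, 22 mm high, beside the track. Leave alone. Origin: centre of its underside.
- shadebox: Dark red flat case, 100 x 60 x 18 mm, on the robot's side of the box. Leave alone. Origin: centre of its underside.
- brush: Yellow toothbrush, 155 mm long, lying in the shallow blue tray. Leave alone. Origin: on its underside, near the middle.
- jar: Glass jar, 70 mm diameter, 80 mm high. Leave alone. Origin: centre of its underside.
- cup: White cup, 70 mm diameter, 70 mm high. Leave alone. Origin: centre of its underside.

How it is judged:
By the outcome, as a careful person would: the job done as asked, in the order asked, and still so for the second after the job is handed in, with the robot touching nothing.
It also fails if it takes over 40 s, if anything falls off the work surface, if the arm or the gripper's body presses on something with over 40 N, if the wrist force passes 120 N, or if a joint passes its speed limit or range.

## Working session

There is one attempt and no reset: what is moved stays moved. The work goes in short steps, Python scripts to look and compute and a tool call to move; the robot and the scene stay as the last step left them, time stands still between calls to the robot, and variables do not carry over. Pictures are saved under pics/ and viewed, about 8 in all and at most 12, crops included, and the job is handed in when it is done.

Besides the shell and the picture viewer there is one more tool, called after "Call:" as name(argument=value, ...) on one line, values as JSON. servo_tool: Moves the arm, as the interface text tells. Its arguments: {"type":"object","properties":{"plan":{"type":"array","items":{"type":"object","properties":{"slide":{"type":"array","items":{"type":"number"}},"rotation":{"type":"array","items":{"type":"number"}}}}},"fingers":{"type":"number"},"force":{"type":"number"}},"required":["plan"]}

```bash
mkdir -p pics
python3 - <<'E'
from workcell import *
import cv2,numpy as np
s=state();print({k:np.round(v,3) for k,v in s.items()}, hold_point_z if not callable(hold_point_z) else hold_point_z())
ims=[]
for c in ("scene","side"):
    im=read_camera(c);cv2.imwrite(f"pics/{c}0.png",im[:,:,::-1])
    p=camera_params(c);print(c,p["fx"],p["fy"],p["cx"],p["cy"],np.round(p["world_from_camera"],4).tolist())
    for q in ("unit","bar_mid","push_face","carrier","flap"):
        print(q,[(np.round(b["extent"]).tolist(),round(b["p"],2)) for b in boxes_of(c,q)[:2]])
E
```

```text
{'clock': np.float64(0.0), 'qpos': array([ 1.048,  0.259,  1.536, -0.   ,  1.348, -0.203]), 'qvel': array([ 0.001,  0.001, -0.001, -0.   ,  0.001, -0.   ]), 'joint_torque': array([-1.0000e-03, -4.4602e+01, -2.9057e+01, -0.0000e+00,  1.2000e-02,
       -0.0000e+00]), 'tool_pos': array([0.173, 0.522, 0.192]), 'tcp_rot': array([ 0.112,  0.698, -0.113,  0.698]), 'force': array([ 0.416,  0.068, -0.244]), 'wrist_torque': array([ 0.053, -0.003,  0.028]), 'gripper_width': np.float64(0.999)} 0.0187
scene 453.8337021462205 453.8337021462205 255.29174518840443 195.97701906583185 [[0.3538, 0.4837, -0.8005, 1.6261], [0.9353, -0.1735, 0.3085, -0.3891], [0.0103, -0.8578, -0.5138, 0.7462], [0.0, 0.0, 0.0, 1.0]]
unit [([178.0, 166.0, 306.0, 228.0], 0.56)]
bar_mid [([178.0, 177.0, 284.0, 206.0], 0.89)]
push_face [([203.0, 194.0, 253.0, 219.0], 0.86)]
carrier [([202.0, 198.0, 256.0, 221.0], 0.56)]
flap [([179.0, 180.0, 284.0, 206.0], 0.96), ([48.0, 216.0, 108.0, 232.0], 0.55)]
side 389.8425096663988 389.8425096663988 259.4889904592062 186.1980920404692 [[0.9115, -0.2984, 0.283, 0.2306], [-0.4109, -0.6314, 0.6576, -0.7714], [-0.0176, -0.7157, -0.6982, 0.9071], [0.0, 0.0, 0.0, 1.0]]
unit [([208.0, 154.0, 293.0, 258.0], 0.87)]
bar_mid [([224.0, 175.0, 270.0, 245.0], 0.6)]
push_face [([242.0, 201.0, 280.0, 238.0], 0.83)]
carrier [([242.0, 203.0, 280.0, 239.0], 0.63)]
flap [([222.0, 176.0, 266.0, 250.0], 0.73)]
```

View pics/scene0.png

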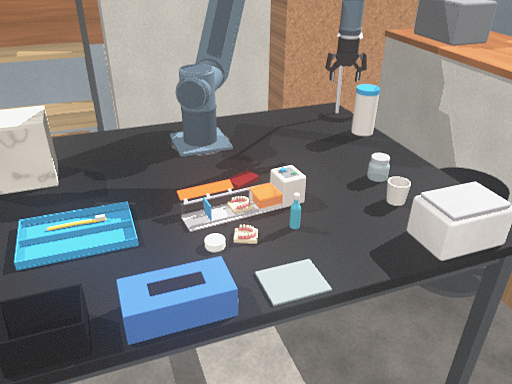

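View pics/side0.png

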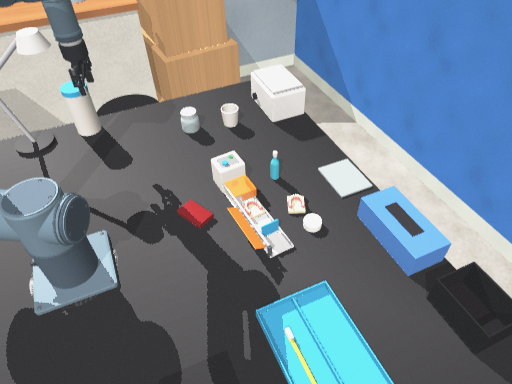

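Scene: the unit lies at about (180–306, 166–228) with its way in to the right (world +y), and the orange bar on the robot's side. I'll crop closer.

Run:
```python
import cv2
a=cv2.imread("pics/scene0.png")[160:234,172:312];cv2.imwrite("pics/sc1.png",cv2.resize(a,None,fx=5.5,fy=5.5,interpolation=cv2.INTER_CUBIC))
a=cv2.imread("pics/side0.png")[146:262,200:300];cv2.imwrite("pics/sd1.png",cv2.resize(a,None,fx=5,fy=5,interpolation=cv2.INTER_CUBIC))
```

```text
(no output)
```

View pics/sc1.png

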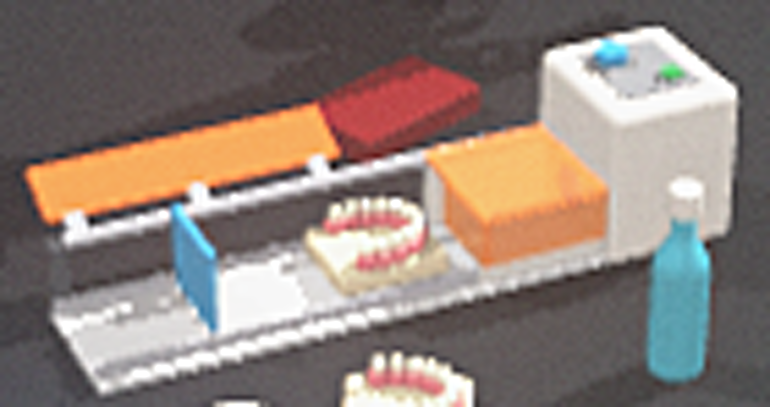

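View pics/sd1.png

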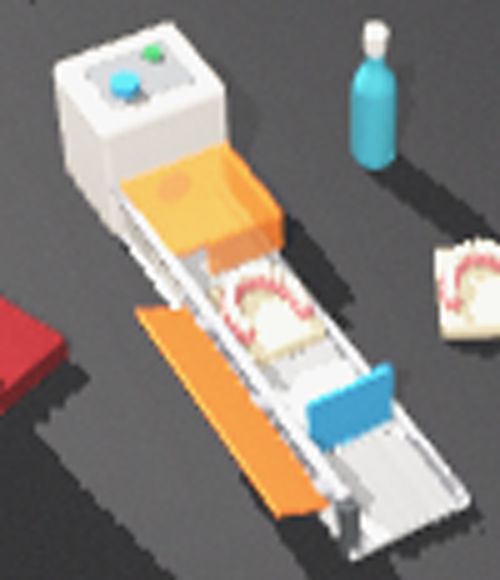

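```bash
cat > h.py <<'E'
import numpy as np
from scipy.optimize import least_squares
from workcell import *
def U(p,pt): # unit -> world
    c,s=np.cos(p[2]),np.sin(p[2]);pt=np.asarray(pt,float)
    return np.array([p[0]+c*pt[0]-s*pt[1],p[1]+s*pt[0]+c*pt[1],pt[2]])
def proj(c,w):
    T=np.linalg.inv(c["world_from_camera"]);q=T[:3,:3]@w+T[:3,3]
    return np.array([c["fx"]*q[0]/q[2]+c["cx"],c["fy"]*q[1]/q[2]+c["cy"]])
E
python3 - <<'E'
from h import *
B=[(-215,83.3,68.7),(-215,50.7,53.5),(-45,83.3,68.7),(-45,50.7,53.5)]
H=[(75,45,95),(75,-45,95),(155,-45,95),(155,45,95)]
P=[(28,60),(-28,60),(-28,11),(28,11)]
sc=dict(B=[(27,172),(48,222),(318,104),(342,152)],H=[(545,62),(612,122),(738,92),(658,28)],P=[(175,205),(213,255),(215,330),None])
sd=dict(B=[(278,515),(328,500),(135,310),(185,308)],H=[(105,135),(225,98),(175,25),(55,68)],P=[(308,405),(392,368),(393,410),(322,448)])
obs=[]
for n,d,s,o in(("scene",sc,5.5,(172,160)),("side",sd,5,(200,146))):
    c=camera_params(n)
    for k in d:
        for i,u in enumerate(d[k]):
            if u is None: continue
            uv=(np.array(u)+.5)/s-.5+np.array(o); obs.append((c,k,i,uv,n))
def r(p,full=False):
    out=[]
    for c,k,i,uv,n in obs:
        pt=B[i] if k=="B" else H[i] if k=="H" else (p[3]*1000,)+P[i]
        e=proj(c,U(p,np.array(pt)/1000))-uv;out.append(e)
        if full:print(n,k,i,e.round(2))
    return np.concatenate(out)
f=least_squares(r,[.5,.1,1.5,-.16],loss="soft_l1");r(f.x,True);p=f.x
print("p",p.round(4).tolist(),f.cost)
print("face",U(p,(p[3],0,.036)).round(4))
s=state()
from scipy.spatial.transform import Rotation as R
print(R.from_quat(s["tcp_rot"]).as_matrix().round(3), s["tool_pos"])
np.save("p.npy",p)
E
```

```text
scene B 0 [-0.44 -0.25]
scene B 1 [-0.45  0.27]
scene B 2 [-0.34  0.44]
scene B 3 [-0.41  0.73]
scene H 0 [-1.29 -1.81]
scene H 1 [0.62 0.1 ]
scene H 2 [0.92 0.11]
scene H 3 [ 0.56 -0.54]
scene P 0 [-0.04  0.26]
scene P 1 [-0.02  0.43]
scene P 2 [0.3  1.17]
side B 0 [-0.21 -0.17]
side B 1 [0.47 1.29]
side B 2 [0.15 0.  ]
side B 3 [ 0.38 -0.23]
side H 0 [-0.41  0.05]
side H 1 [ 1.18 -2.26]
side H 2 [-0.19 -1.29]
side H 3 [-1.04 -0.9 ]
side P 0 [-0.1  -0.44]
side P 1 [ 0.08 -0.66]
side P 2 [-0.38  1.85]
side P 3 [-2.65  1.83]
p [0.526, 0.03, 1.6625, -0.1504] 12.779549741244194
face [ 0.5397 -0.1198  0.036 ]
[[-0.     0.314  0.949]
 [ 0.     0.949 -0.314]
 [-1.     0.    -0.   ]] [0.17286249 0.52213789 0.19311261]
```

Call:
servo_tool(plan=[{"slide":[0.1,-1.3,1.3],"rotation":[1.1,0,0]},{"slide":[0.2,-2.6,2.6],"rotation":[2.2,0,0]},{"slide":[0.3,-3.9,3.9],"rotation":[3.3,0,0]},{"slide":[0.4,-5.2,5.2],"rotation":[4.4,0,0]},{"slide":[0.5,-6.5,6.5],"rotation":[5.5,0,0]},{"slide":[0.6,-7.7,7.8],"rotation":[6.6,0,0]},{"slide":[0.7,-8.8,9.0],"rotation":[7.7,0,0]},{"slide":[0.8,-9.8,10.0],"rotation":[8.8,0,0]},{"slide":[0.9,-10.6,10.7],"rotation":[9.9,0,0]},{"slide":[1.0,-11.0,11.1],"rotation":[11.07,0,0]}], fingers=75)

```text
clock: 1.43
tool_pos: [0.3517, 0.17, 0.1683]
tcp_rot: [0.479, 0.52, -0.479, 0.521]
force: [0.2, 0.8, 0.2]
gripper_width: 0.707
```

Call:
servo_tool(plan=[{"slide":[0.1,0.6,1.5]},{"slide":[0.2,1.2,3.0]},{"slide":[0.3,1.8,4.5]},{"slide":[0.4,2.4,6.0]},{"slide":[0.5,3.0,7.5]},{"slide":[0.6,3.6,9.0]},{"slide":[0.7,4.2,10.5]},{"slide":[0.7,4.8,12.0]},{"slide":[0.7,5.3,13.0]},{"slide":[0.7,5.3,13.3]}])

```text
schema error: expected keys slide, rotation
```

```bash
cat >> h.py <<'E'
from scipy.spatial.transform import Rotation as R
def where():
    p=np.load("p.npy");s=state();M=R.from_quat(s["tcp_rot"]).as_matrix();t=s["tool_pos"]
    c,sn=np.cos(p[2]),np.sin(p[2]);d=t[:2]-p[:2]
    ty=M[:,1];yaw=np.degrees(np.arctan2(ty[1],ty[0])-(p[2]-np.pi/2))
    print("t",round(float(s["clock"]),2),"unit xyz mm",np.round([1000*(c*d[0]+sn*d[1]),1000*(-sn*d[0]+c*d[1]),1000*t[2]],1),"yaw err",round(yaw,2),"tilt",M[2].round(3),"F",np.round(s["force"],1),"w",round(float(s["gripper_width"]),3))
E
python3 - <<'E'
from h import *
import cv2
where()
im=read_camera("wrist");cp=camera_params("wrist");print({k:np.round(v,3).tolist() for k,v in cp.items()})
sd=read_camera("side")[130:270,190:330]
sd=cv2.resize(sd,(384,384),interpolation=cv2.INTER_CUBIC)
o=np.hstack([im,sd])[:,:,::-1];cv2.imwrite("pics/w1.png",cv2.resize(o,(800,343)))
E
```

```text
t 1.43 unit xyz mm [155.3 160.7 168.3] yaw err -0.49 tilt [-1.     0.002  0.002] F [0.2 0.8 0.2] w 0.707
{'fx': 297.319, 'fy': 297.319, 'cx': 255.875, 'cy': 188.632, 'world_from_camera': [[0.997, 0.071, 0.021, 0.348], [0.074, -0.96, -0.271, 0.237], [0.001, 0.272, -0.962, 0.347], [0.0, 0.0, 0.0, 1.0]]}
```

View pics/w1.png

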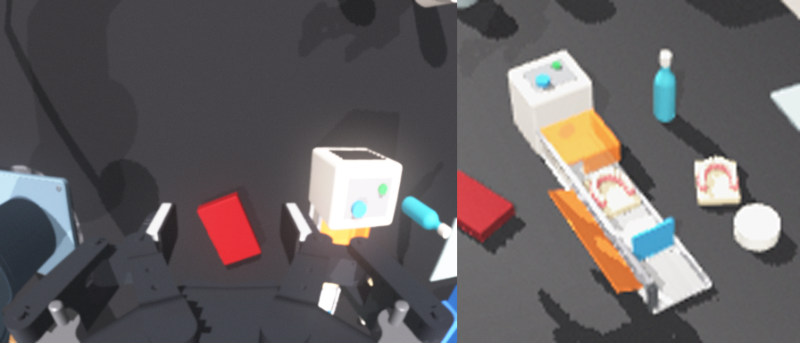

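The last call was refused because it lacked rotation keys. The picture shows the unit still shut, with the gripper short of it. I'll repeat the move.

Call:
servo_tool(plan=[{"slide":[0.1,0.6,1.5],"rotation":[0,0,0]},{"slide":[0.2,1.2,3.0],"rotation":[0,0,0]},{"slide":[0.3,1.8,4.5],"rotation":[0,0,0]},{"slide":[0.4,2.4,6.0],"rotation":[0,0,0]},{"slide":[0.5,3.0,7.5],"rotation":[0,0,0]},{"slide":[0.6,3.6,9.0],"rotation":[0,0,0]},{"slide":[0.7,4.2,10.5],"rotation":[0,0,0]},{"slide":[0.7,4.8,12.0],"rotation":[0,0,0]},{"slide":[0.7,5.3,13.0],"rotation":[0,0,0]},{"slide":[0.7,5.3,13.3],"rotation":[0,0,0]}])

```text
clock: 2.37
tool_pos: [0.5152, -0.1481, 0.1505]
tcp_rot: [0.477, 0.522, -0.476, 0.523]
force: [-0.0, 0.2, 0.2]
gripper_width: 0.707
```

Run:
```python
from h import *
import cv2
where()
im=read_camera("wrist")
sc=cv2.resize(read_camera("scene")[130:240,160:307],(512,384),interpolation=cv2.INTER_CUBIC)
where()
o=np.hstack([im,sc])[:,:,::-1];cv2.imwrite("pics/w2.png",cv2.resize(o,(800,300)))
```

```text
t 2.37 unit xyz mm [-176.4   27.   150.5] yaw err 0.04 tilt [-1.     0.002  0.002] F [-0.   0.2  0.2] w 0.707
t 2.47 unit xyz mm [-173.4   29.3  150.2] yaw err 0.04 tilt [-1.    -0.001 -0.001] F [ 0.3 -0.3 -0.6] w 0.71
```

View pics/w2.png

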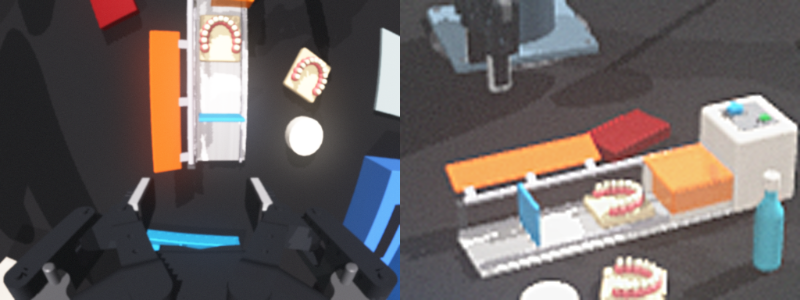

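Run:
```python
from h import *
p=np.load("p.npy");c=camera_params("wrist")
T=np.linalg.inv(c["world_from_camera"])
def fish(w):
    q=T[:3,:3]@w+T[:3,3];r=np.hypot(q[0],q[1]);th=np.arctan2(r,q[2])
    return c["fx"]*th*q[:2]/r+[c["cx"],c["cy"]]
for n,pt in dict(bfo=(-215,83.3,68.7),bfi=(-215,50.7,53.5),bro=(-45,83.3,68.7),bri=(-45,50.7,53.5),plL=(p[3]*1e3,28,60),plR=(p[3]*1e3,-28,60),tkL=(-220,31,14),tkR=(-220,-31,14),tipB=(-173,67,150),tipA=(-173,-8,150)).items():
    print(n,(fish(U(p,np.array(pt)/1e3))*.78125).round(1))
```

```text
bfo [155.6 175.8]
bfi [182.8 171.5]
bro [151.3  32.5]
bri [181.3  34. ]
plL [200.6 122.2]
plR [247.6 122.6]
tkL [198.4 164.8]
tkR [240.9 164.6]
tipB [154.1 167. ]
tipA [243.9 167.1]
```

The fit agrees with the wrist view to about 2 mm, given that the tool was still moving when the picture was taken. Descending to just above the bar.

Call:
servo_tool(plan=[{"slide":[1.0,0,0],"rotation":[0,0,0]},{"slide":[2.0,0,0],"rotation":[0,0,0]},{"slide":[2.8,0,0],"rotation":[0,0,0]},{"slide":[3.2,0,0],"rotation":[0,0,0]},{"slide":[3.2,0,0],"rotation":[0,0,0]},{"slide":[3.2,0,0],"rotation":[0,0,0]}])

```text
clock: 2.97
tool_pos: [0.5121, -0.1437, 0.071]
tcp_rot: [0.476, 0.523, -0.476, 0.523]
force: [0.3, 0.1, 0.4]
gripper_width: 0.705
```

Call:
servo_tool(plan=[{"slide":[0.2,0,0],"rotation":[0,0,0]},{"slide":[0.4,0,0],"rotation":[0,0,0]},{"slide":[0.4,0,0],"rotation":[0,0,0]},{"slide":[0.4,0,0],"rotation":[0,0,0]}])

```text
clock: 3.3
tool_pos: [0.5123, -0.1451, 0.0609]
tcp_rot: [0.477, 0.522, -0.477, 0.522]
force: [-0.7, 0.2, 0.2]
gripper_width: 0.708
```

Call:
servo_tool(plan=[{"slide":[0.2,0,0],"rotation":[0,0,0]},{"slide":[0.4,0,0],"rotation":[0,0,0]},{"slide":[0.4,0,0],"rotation":[0,0,0]},{"slide":[0.4,0,0],"rotation":[0,0,0]}])

```text
clock: 3.63
tool_pos: [0.5119, -0.145, 0.0501]
tcp_rot: [0.476, 0.523, -0.477, 0.522]
force: [-0.3, -0.5, 0.3]
gripper_width: 0.707
```

Run:
```python
from h import *
import cv2
where()
im=read_camera("wrist")
sc=cv2.resize(read_camera("scene")[130:240,160:307],(512,384),interpolation=cv2.INTER_CUBIC)
o=np.hstack([im,sc])[:,:,::-1];cv2.imwrite("pics/w3.png",cv2.resize(o,(800,300)))
```

```text
t 3.63 unit xyz mm [-173.    30.1   50.1] yaw err -0.01 tilt [-1.    -0.001 -0.001] F [-0.3 -0.5  0.3] w 0.707
```

View pics/w3.png

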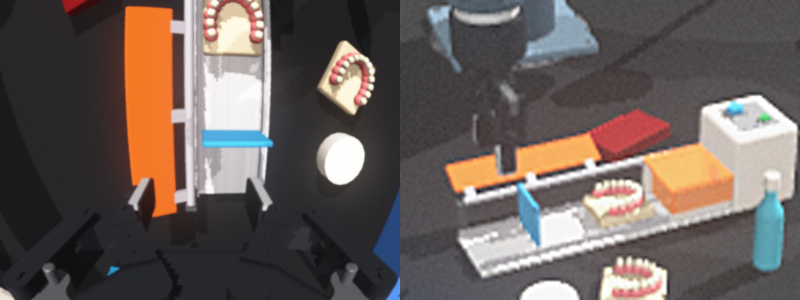

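Call:
servo_tool(plan=[{"slide":[0.1,0,0],"rotation":[0,0,0]},{"slide":[0.2,0,0],"rotation":[0,0,0]},{"slide":[0.2,0,0],"rotation":[0,0,0]},{"slide":[0.2,0,0],"rotation":[0,0,0]}])

```text
clock: 4.07
tool_pos: [0.5121, -0.145, 0.0454]
tcp_rot: [0.476, 0.523, -0.477, 0.522]
force: [0.1, 0.5, 0.8]
gripper_width: 0.702
```

Call:
servo_tool(plan=[{"slide":[0.1,0,0],"rotation":[0,0,0]},{"slide":[0.2,0,0],"rotation":[0,0,0]},{"slide":[0.2,0,0],"rotation":[0,0,0]},{"slide":[0.2,0,0],"rotation":[0,0,0]}])

```text
clock: 4.4
tool_pos: [0.5121, -0.145, 0.0404]
tcp_rot: [0.476, 0.523, -0.477, 0.522]
force: [0.7, -0.3, -0.3]
gripper_width: 0.712
```

Run:
```python
from h import *
where()
p=np.load("p.npy");c=camera_params("wrist")
T=np.linalg.inv(c["world_from_camera"])
def fish(w):
    q=T[:3,:3]@w+T[:3,3];r=np.hypot(q[0],q[1]);th=np.arctan2(r,q[2])
    return c["fx"]*th*q[:2]/r+[c["cx"],c["cy"]]
z=state()["tool_pos"][2]*1e3
for dz in (0,8,13):
  for h in (30,37): print(dz,h,[(fish(U(p,np.array((-173+11,30+s*h,z+dz))/1e3))*.78125).round(1) for s in (1,-1)])
```

```text
t 4.4 unit xyz mm [-173.1   29.9   40.4] yaw err 0.0 tilt [-1. -0. -0.] F [ 0.7 -0.3 -0.3] w 0.712
0 30 [array([162.3, 154.9]), array([235.8, 155. ])]
0 37 [array([153.9, 154.9]), array([244.2, 154.9])]
8 30 [array([160.7, 158. ]), array([237.3, 158. ])]
8 37 [array([152., 158.]), array([246., 158.])]
13 30 [array([159.7, 160.1]), array([238.3, 160.1])]
13 37 [array([150.7, 160. ]), array([247.2, 160. ])]
```

Run:
```python
from h import *
import cv2
im=cv2.resize(read_camera("wrist")[150:384],None,fx=1.0,fy=1.0)
sc=cv2.resize(read_camera("scene")[140:226,165:290],(512,352),interpolation=cv2.INTER_CUBIC)
sd=cv2.resize(read_camera("side")[165:265,210:310],(352,352),interpolation=cv2.INTER_CUBIC)
o=np.hstack([sc,sd])[:,:,::-1];o=cv2.resize(o,(800,326))
w=np.zeros((234,800,3),np.uint8);w[:,:512]=im[:,:,::-1]
cv2.imwrite("pics/w4.png",np.vstack([o,w]))
```

```text
(no output)
```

View pics/w4.png

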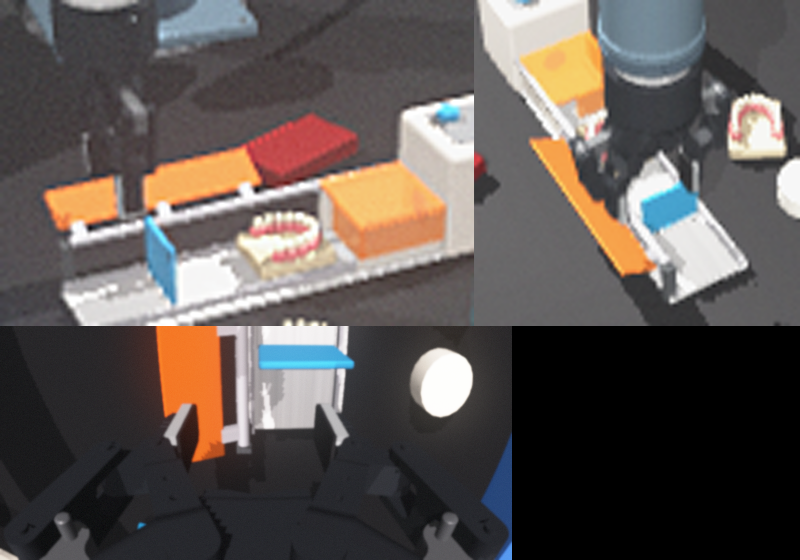

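```bash
cat >> h.py <<'E'
def ray(cam,uv):
    c=camera_params(cam);M=c["world_from_camera"];d=M[:3,:3]@np.array([(uv[0]-c["cx"])/c["fx"],(uv[1]-c["cy"])/c["fy"],1.]);return M[:3,3],d
def toU(w):
    p=np.load("p.npy");c,s=np.cos(p[2]),np.sin(p[2]);d=w[:2]-p[:2];return np.array([c*d[0]+s*d[1],-s*d[0]+c*d[1],w[2]])*1e3
def onplane(cam,uv,ax,val):
    o,d=ray(cam,uv);a=toU(o);b=toU(o+d)-a;return a+b*(val-a[ax])/b[ax]
E
python3 - <<'E'
from h import *
for n,u in dict(A=(130,213),B=(97,170)).items():
    uv=np.array(u)/3.79+[165,140]
    for v in (-173,-165): print(n,uv.round(1),v,onplane("scene",uv,0,v).round(1))
    for v in (-8,67): print("  y",v,onplane("scene",uv,1,v).round(1))
p=np.load("p.npy");c=camera_params("scene")
for y in (-8,67):
  for z in (40,53,80): print(y,z,((proj(c,U(p,np.array((-173,y,z))/1e3))-[165,140])*3.79).round(0))
E
```

```text
A [199.3 196.2] -173 [-173.    -3.7   86.1]
A [199.3 196.2] -165 [-165.    20.7   70.8]
  y -8 [-174.4   -8.    88.8]
  y 67 [-149.8   67.    41.8]
B [190.6 184.9] -173 [-173.    71.5   84.3]
B [190.6 184.9] -165 [-165.    97.7   68.9]
  y -8 [-197.3   -8.   130.9]
  y 67 [-174.4   67.    86.9]
-8 40 [135. 268.]
-8 53 [134. 253.]
-8 80 [132. 223.]
67 40 [102. 221.]
67 53 [101. 207.]
67 80 [ 99. 177.]
```

Both cameras put the real fingertips at unit z ≈ 86 mm, about 45 mm above the reported TCP. There's been no contact yet. Descending carefully and watching the force.

Call:
servo_tool(plan=[{"slide":[0.2,0,0],"rotation":[0,0,0]},{"slide":[0.4,0,0],"rotation":[0,0,0]},{"slide":[0.5,0,0],"rotation":[0,0,0]},{"slide":[0.5,0,0],"rotation":[0,0,0]}])

```text
clock: 4.88
tool_pos: [0.5115, -0.1448, 0.0271]
tcp_rot: [0.476, 0.523, -0.477, 0.522]
force: [-0.1, -0.8, -0.3]
gripper_width: 0.708
```

Call:
servo_tool(plan=[{"slide":[0.1,0,0],"rotation":[0,0,0]},{"slide":[0.3,0,0],"rotation":[0,0,0]},{"slide":[0.3,0,0],"rotation":[0,0,0]}])

```text
clock: 5.13
tool_pos: [0.5117, -0.1449, 0.0197]
tcp_rot: [0.476, 0.523, -0.477, 0.522]
force: [0.6, -0.1, -0.6]
gripper_width: 0.703
```

Call:
servo_tool(plan=[{"slide":[0.1,0,0],"rotation":[0,0,0]},{"slide":[0.2,0,0],"rotation":[0,0,0]},{"slide":[0.2,0,0],"rotation":[0,0,0]}])

```text
clock: 5.38
tool_pos: [0.5123, -0.1453, 0.0155]
tcp_rot: [0.476, 0.522, -0.477, 0.522]
force: [0.4, -0.1, 2.8]
gripper_width: 0.707
```

Run:
```python
from h import *
import cv2
where()
sc=cv2.resize(read_camera("scene")[140:226,165:290],(800,550),interpolation=cv2.INTER_CUBIC)
cv2.imwrite("pics/w5.png",sc[:,:,::-1])
```

```text
t 5.38 unit xyz mm [-173.3   29.6   15.5] yaw err 0.01 tilt [-1. -0.  0.] F [ 0.4 -0.1  2.8] w 0.707
```

View pics/w5.png

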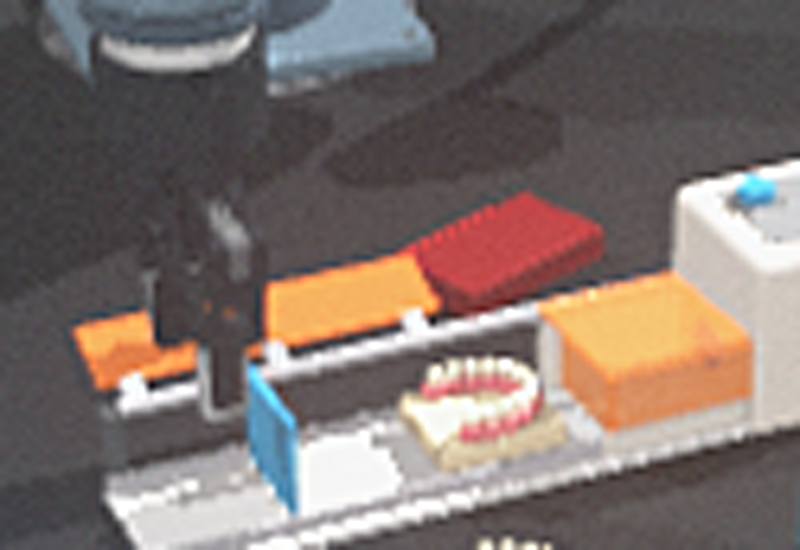

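Contact with the bar at TCP z ≈ 16 mm: 2.8 N, with finger A clear behind the plate. Pressing the bar down now.

Call:
servo_tool(plan=[{"slide":[0.1,0,0],"rotation":[0,0,0]},{"slide":[0.2,0,0],"rotation":[0,0,0]},{"slide":[0.3,0,0],"rotation":[0,0,0]},{"slide":[0.4,0,0],"rotation":[0,0,0]},{"slide":[0.5,0,0],"rotation":[0,0,0]},{"slide":[0.6,0,0],"rotation":[0,0,0]},{"slide":[0.6,0,0],"rotation":[0,0,0]}])

```text
clock: 6.02
tool_pos: [0.5118, -0.1452, 0.0001]
tcp_rot: [0.476, 0.523, -0.477, 0.522]
force: [-2.5, -1.3, 5.4]
gripper_width: 0.707
```

Call:
servo_tool(plan=[{"slide":[0.1,0,0],"rotation":[0,0,0]},{"slide":[0.2,0,0],"rotation":[0,0,0]},{"slide":[0.3,0,0],"rotation":[0,0,0]},{"slide":[0.4,0,0],"rotation":[0,0,0]},{"slide":[0.5,0,0],"rotation":[0,0,0]},{"slide":[0.5,0,0],"rotation":[0,0,0]},{"slide":[0.5,0,0],"rotation":[0,0,0]}])

```text
clock: 6.6
tool_pos: [0.513, -0.1453, -0.0115]
tcp_rot: [0.477, 0.522, -0.476, 0.523]
force: [-0.8, -0.3, 7.0]
gripper_width: 0.705
```

Run:
```python
from h import *
import cv2
where()
sc=cv2.resize(read_camera("scene")[140:226,165:310],(800,474),interpolation=cv2.INTER_CUBIC)
cv2.imwrite("pics/w6.png",sc[:,:,::-1])
```

```text
t 6.6 unit xyz mm [-173.4   29.   -11.5] yaw err -0.0 tilt [-1.     0.001  0.001] F [-0.8 -0.3  7. ] w 0.705
```

View pics/w6.png

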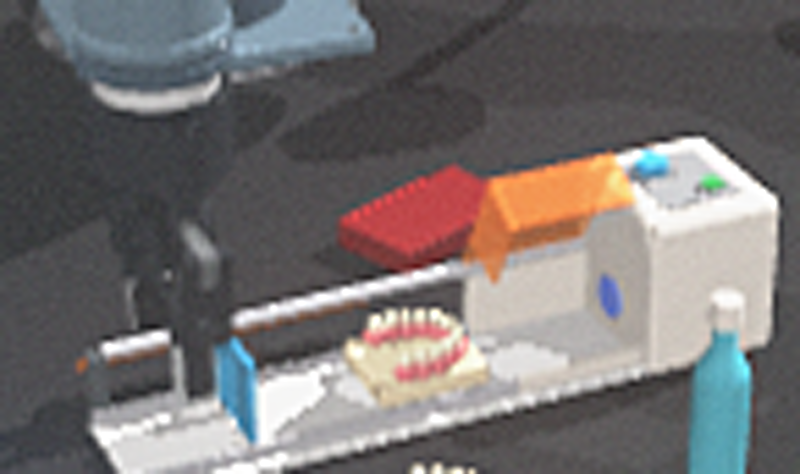

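The flap stands well open, its skirt lifted clear of the chamber mouth (pixels 465–635, 155–283). Pushing, with slightly more press for margin.

Call:
servo_tool(plan=[{"slide":[0.1,0,-0.1],"rotation":[0,0,0]},{"slide":[0.1,0,-0.25],"rotation":[0,0,0]},{"slide":[0.1,0,-0.4],"rotation":[0,0,0]},{"slide":[0.1,0,-0.6],"rotation":[0,0,0]},{"slide":[0.1,0,-0.8],"rotation":[0,0,0]},{"slide":[0.1,0,-1.0],"rotation":[0,0,0]},{"slide":[0.1,0,-1.2],"rotation":[0,0,0]},{"slide":[0.1,0,-1.4],"rotation":[0,0,0]},{"slide":[0.1,0,-1.5],"rotation":[0,0,0]},{"slide":[0.1,0,-1.5],"rotation":[0,0,0]}])

```text
clock: 7.48
tool_pos: [0.5086, -0.1102, -0.0132]
tcp_rot: [0.475, 0.522, -0.477, 0.524]
force: [-7.2, -8.7, 13.3]
gripper_width: 0.704
```

Run:
```python
from h import *
where()
for c in("scene","side"):
    read_camera(c)
    for q in ("push_face","flap","carrier"): print(c,q,[(np.round(b["extent"]).tolist(),round(b["p"],2)) for b in boxes_of(c,q)[:2]])
```

```text
t 7.48 unit xyz mm [-138.    30.1  -13.2] yaw err 0.11 tilt [-1.    -0.     0.004] F [-7.2 -8.7 13.3] w 0.704
scene push_face [([214.0, 194.0, 258.0, 218.0], 0.56)]
scene flap [([185.0, 170.0, 281.0, 206.0], 0.95), ([286.0, 190.0, 307.0, 231.0], 0.32)]
scene carrier [([210.0, 196.0, 263.0, 220.0], 0.65)]
side push_face [([240.0, 196.0, 267.0, 229.0], 0.76)]
side flap [([224.0, 163.0, 269.0, 258.0], 0.66)]
side carrier [([239.0, 199.0, 271.0, 232.0], 0.73)]
```

Call:
servo_tool(plan=[{"slide":[-0.04,0,-0.15],"rotation":[0,0,0]},{"slide":[-0.04,0,-0.4],"rotation":[0,0,0]},{"slide":[-0.04,0,-0.6],"rotation":[0,0,0]},{"slide":[-0.04,0,-0.8],"rotation":[0,0,0]},{"slide":[-0.04,0,-1.0],"rotation":[0,0,0]},{"slide":[-0.04,0,-1.2],"rotation":[0,0,0]},{"slide":[-0.04,0,-1.4],"rotation":[0,0,0]},{"slide":[-0.04,0,-1.6],"rotation":[0,0,0]},{"slide":[-0.04,0,-1.7],"rotation":[0,0,0]},{"slide":[-0.04,0,-1.7],"rotation":[0,0,0]}])

```text
clock: 8.72
tool_pos: [0.5044, -0.0667, -0.0129]
tcp_rot: [0.475, 0.522, -0.477, 0.523]
force: [-5.3, -6.0, 9.6]
gripper_width: 0.708
```

Run:
```python
from h import *
import cv2
where()
sc=cv2.resize(read_camera("scene")[140:226,165:310],(800,474),interpolation=cv2.INTER_CUBIC)
cv2.imwrite("pics/w7.png",sc[:,:,::-1])
```

```text
t 8.72 unit xyz mm [-94.3  30.3 -12.9] yaw err 0.08 tilt [-1.    -0.001  0.002] F [-5.3 -6.   9.6] w 0.708
```

View pics/w7.png

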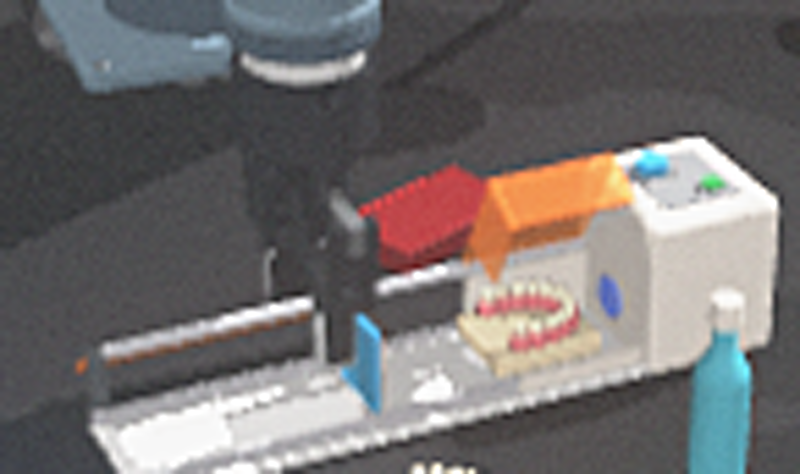

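The model is entering under the open flap (x ≈ 460–600), with about 18 mm still to go.

Call:
servo_tool(plan=[{"slide":[0,0,-0.15],"rotation":[0,0,0]},{"slide":[0,0,-0.3],"rotation":[0,0,0]},{"slide":[0,0,-0.45],"rotation":[0,0,0]},{"slide":[0,0,-0.55],"rotation":[0,0,0]},{"slide":[0,0,-0.6],"rotation":[0,0,0]},{"slide":[0,0,-0.6],"rotation":[0,0,0]}])

```text
clock: 9.27
tool_pos: [0.503, -0.0521, -0.0129]
tcp_rot: [0.475, 0.522, -0.477, 0.523]
force: [-5.3, -8.4, 9.6]
gripper_width: 0.707
```

Call:
servo_tool(plan=[{"slide":[0,0,-0.05],"rotation":[0,0,0]},{"slide":[0,0,-0.1],"rotation":[0,0,0]},{"slide":[0,0,-0.1],"rotation":[0,0,0]},{"slide":[0,0,-0.1],"rotation":[0,0,0]}])

```text
clock: 9.6
tool_pos: [0.5028, -0.0498, -0.0129]
tcp_rot: [0.475, 0.522, -0.477, 0.523]
force: [-6.7, -8.0, 10.5]
gripper_width: 0.707
```

Call:
servo_tool(plan=[{"slide":[0,0,-0.05],"rotation":[0,0,0]},{"slide":[0,0,-0.1],"rotation":[0,0,0]},{"slide":[0,0,-0.1],"rotation":[0,0,0]},{"slide":[0,0,-0.1],"rotation":[0,0,0]}])

```text
clock: 9.93
tool_pos: [0.5026, -0.0479, -0.0129]
tcp_rot: [0.475, 0.522, -0.477, 0.523]
force: [-6.0, -11.5, 10.1]
gripper_width: 0.707
```

Run:
```python
from h import *
where()
```

```text
t 9.93 unit xyz mm [-75.4  30.4 -12.9] yaw err 0.05 tilt [-1.    -0.001  0.003] F [ -6.  -11.5  10.1] w 0.707
```

Call:
servo_tool(plan=[{"slide":[0,0,-0.05],"rotation":[0,0,0]},{"slide":[0,0,-0.1],"rotation":[0,0,0]},{"slide":[0,0,-0.1],"rotation":[0,0,0]},{"slide":[0,0,-0.1],"rotation":[0,0,0]}])

```text
clock: 10.27
tool_pos: [0.5027, -0.0479, -0.0127]
tcp_rot: [0.475, 0.521, -0.478, 0.524]
force: [-9.5, -22.4, 9.4]
gripper_width: 0.706
```

Call:
servo_tool(plan=[{"slide":[0,0,-0.05],"rotation":[0,0,0]},{"slide":[0,0,-0.1],"rotation":[0,0,0]},{"slide":[0,0,-0.1],"rotation":[0,0,0]},{"slide":[0,0,-0.1],"rotation":[0,0,0]}])

```text
clock: 10.6
tool_pos: [0.5032, -0.0478, -0.0123]
tcp_rot: [0.474, 0.52, -0.479, 0.525]
force: [-10.0, -32.1, 9.5]
gripper_width: 0.707
```

Stalled at TCP x = -75 mm with the force rising to 32 N, which is where home was predicted. The tray is against the stop. Backing off the plate, then letting the bar up gently.

Call:
servo_tool(plan=[{"slide":[0,0,0.1],"rotation":[0,0,0]},{"slide":[0,0,0.25],"rotation":[0,0,0]},{"slide":[0,0,0.4],"rotation":[0,0,0]},{"slide":[0,0,0.6],"rotation":[0,0,0]},{"slide":[0,0,0.7],"rotation":[0,0,0]},{"slide":[0,0,0.7],"rotation":[0,0,0]}])

```text
clock: 11.1
tool_pos: [0.5019, -0.0568, -0.0139]
tcp_rot: [0.476, 0.524, -0.477, 0.52]
force: [-4.7, 3.3, 8.4]
gripper_width: 0.708
```

Call:
servo_tool(plan=[{"slide":[-0.15,0,0],"rotation":[0,0,0]},{"slide":[-0.3,0,0],"rotation":[0,0,0]},{"slide":[-0.45,0,0],"rotation":[0,0,0]},{"slide":[-0.6,0,0],"rotation":[0,0,0]},{"slide":[-0.75,0,0],"rotation":[0,0,0]},{"slide":[-0.9,0,0],"rotation":[0,0,0]},{"slide":[-1.05,0,0],"rotation":[0,0,0]},{"slide":[-1.2,0,0],"rotation":[0,0,0]},{"slide":[-1.35,0,0],"rotation":[0,0,0]},{"slide":[-1.5,0,0],"rotation":[0,0,0]}])

```text
clock: 11.93
tool_pos: [0.5044, -0.0581, 0.0244]
tcp_rot: [0.476, 0.522, -0.477, 0.523]
force: [0.3, 1.2, 0.6]
gripper_width: 0.705
```

Call:
servo_tool(plan=[{"slide":[-0.5,0,0],"rotation":[0,0,0]},{"slide":[-1.0,0,0],"rotation":[0,0,0]},{"slide":[-2.0,0,0],"rotation":[0,0,0]},{"slide":[-3.0,0,0],"rotation":[0,0,0]},{"slide":[-4.0,0,0.5],"rotation":[0,0,0]},{"slide":[-4.5,0,1.5],"rotation":[0,0,0]},{"slide":[-4.5,0,2.5],"rotation":[0,0,0]},{"slide":[-4.5,0,3.5],"rotation":[0,0,0]},{"slide":[-4.5,0,4.0],"rotation":[0,0,0]},{"slide":[-4.5,0,4.0],"rotation":[0,0,0]}])

```text
clock: 12.77
tool_pos: [0.5135, -0.1601, 0.1364]
tcp_rot: [0.477, 0.522, -0.477, 0.522]
force: [-0.4, 0.7, -0.3]
gripper_width: 0.707
```

Run:
```python
from h import *
import cv2
where()
sc=read_camera("scene");sd=read_camera("side")
a=cv2.resize(sc[150:236,165:310],(800,474),interpolation=cv2.INTER_CUBIC)
b=cv2.resize(sd[140:260,195:315],(474,474),interpolation=cv2.INTER_CUBIC)
o=np.hstack([a,b])[:,:,::-1];cv2.imwrite("pics/w8.png",cv2.resize(o,(800,298),interpolation=cv2.INTER_AREA))
cv2.imwrite("pics/scF.png",sc[:,:,::-1]);cv2.imwrite("pics/sdF.png",sd[:,:,::-1])
p=np.load("p.npy")
for n,im in(("scene",sc),("side",sd)):
    c=camera_params(n);m=cv2.inRange(cv2.cvtColor(im,cv2.COLOR_RGB2HSV),(95,110,90),(112,255,255))
    pr=np.array([proj(c,U(p,np.array((x,y,z))/1e3)) for x in(-65,-60) for y in(-28,28) for z in(11,60)])
    lo,hi=pr.min(0)-12,pr.max(0)+12
    ys,xs=np.nonzero(m);k=(xs>lo[0])&(xs<hi[0])&(ys>lo[1])&(ys<hi[1])
    print(n,"pred if home",pr.min(0).round(1),pr.max(0).round(1),"seen",xs[k].min(),ys[k].min(),xs[k].max(),ys[k].max())
```

```text
t 12.77 unit xyz mm [-188.2   29.8  136.4] yaw err -0.16 tilt [-1.    -0.     0.001] F [-0.4  0.7 -0.3] w 0.707
scene pred if home [230.2 190.6] [239.6 213.9] seen 231 191 239 212
side pred if home [246.  198.9] [263.4 217.8] seen 247 199 262 216
```

View pics/w8.png

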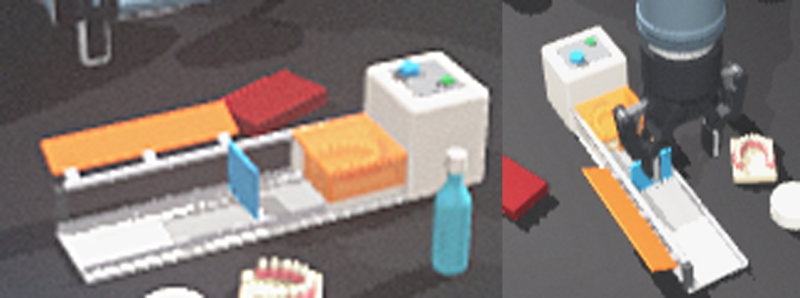

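The flap is shut over the model. The blue plate sits where the home prediction puts it, to about 2 px in both views, and the robot is clear.

```bash
python3 -c "
from h import *
where(); print(hand_in())"
```

```text
t 12.87 unit xyz mm [-185.3   30.2  136.1] yaw err -0.07 tilt [-1.    -0.001 -0.001] F [0.2 0.2 0.2] w 0.704
the job is handed in; nothing more can be done
None
```

The dental model is loaded: the tray is fully home against the lamp housing, the flap has shut behind it, and I handed the job in at 12.9 s. I held the orange bar down with one fingertip while the other pushed the blue plate. Then I backed off the plate, let the bar up gently and moved clear.

**Last checks**
- **Tray home:** the tool stalled at unit x ≈ -75 mm while the push force rose to about 32 N. Afterwards the plate's outline was within about 2 px of the predicted home position in both camera views.
- **Flap and bar:** both looked shut in the final picture.
- **Clear of everything:** the tool force was about zero, with the fingertips well above the bench.
- **Other things on the bench:** the red case, bottle, second model and disc looked untouched in the final picture. I did not measure their positions, and the brush, jar and cup were outside that crop.

**Disagreements**
- **Fingertip height:** the real fingertips were about 45–48 mm above the reported tool point, judging by the cameras and the contact force. The text gives at most 13 mm for open fingers. I worked from contact instead, so the reported height went slightly below zero during the press.
- **Refused call:** one early move call was refused because it lacked the rotation values. It moved nothing and I repeated it.

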